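# Start the vise's last coach screw

## Robot

A 7-joint arm with a two-finger parallel gripper is mounted at the origin on the work surface. World frame = base frame: x ahead of the robot, y to its left, z up, the work surface at z = 0. Lengths are in m, angles in rad, forces in N, time in s.
With the tool pointing down it reaches from about 0.425 to 0.925 m from the base axis. Payload 6.8 kg.
Tool frame: the origin (TCP) lies between the finger pads; the fingertips stand 14 mm ahead of it and the grasp point (between the pads) lies 5 mm behind it; z points along the fingers, y is the direction in which the jaws open and shut (so a half turn about z gives the same grasp; the last joint's range is limited). The gripper opens to 85 mm and grips with 20 to 120 N. Pads are 22 mm wide; open, the fingers measure 114 mm over their backs; the gripper's body (76 mm by 85 mm) begins 54 mm behind the grasp point. The pads swing forward as they close: fully open they stand 13 mm farther back than shut.
Start: joints at [1.133, 0.477, 0.022, 1.555, -0.011, 1.109, -0.083], TCP at [0.219, -0.639, 0.245] pointing down, gripper open.
Joint ranges: [-2.96, 2.96], [-0.34, 2.1], [-1.41, 1.46], [0.24, 2.44], [-1.37, 4.51], [0.17, 1.92], [-2.96, 2.96]. Speed limits (rad/s): [2.39, 2.39, 3.14, 3.14, 3.14, 3.14, 3.14].

## Interface

Orientations are given as a unit quaternion [w, x, y, z].
In Python, from station import bot gives the robot as it stands.
- The arm moves only by the shell command python3 -m crank 'ROWS' [FORCE]. ROWS is JSON, a list of rows, each a list of 3 entries, a list of its own where there are three numbers: the shift along the tool's x, y, z in m, then the turn, a rotation vector about the tool's x, y, z in degrees, then the finger opening in m, from 0 to 0.0854. A call has 1 to 10 rows; each row shifts and turns the commanded pose from where the row before left it, along the tool's axes as they then stand; what a row does not reach is not made up. A row lasts 1/8 s, in which the tool goes at most 62.5 mm and 10.7 degrees, less where a joint would pass 70% of its speed; a pose out of reach is approached as far as the arm can. A call is refused whole if a number of a shift passes 0.0625 or a number of a turn 10.7, either way. A call with a gripper value outside its range is refused whole. The fingers move at their own pace and stop on an object; FORCE is the grip in N (left out, the last holds). Time passes only in rows, so rows that do not move let the fingers close. It gives the time, the measured TCP pose, the force and the opening at its end, in the units of the state.
- bot.get_obs(): the state, without advancing time (a new reading comes with each control period).
- bot.read_camera(name): name is "scene" or "side" or "wrist"; returns (picture, depth): 420x560x3 uint8, red, green, blue; 420x560 float32, m along the optical axis (not along the pixel's ray), 0 where there is no reading.
- bot.calibration(name): a dict with "fx", "fy", "cx", "cy" (pixels), "extrinsics" (4x4, takes a point from camera to world coordinates). Camera axes: x right, y down, z forward; pixel columns grow to the right and rows downward; lengths in m; the calibration is good to about 2 mm. The wrist camera is an equidistant fisheye: a pixel r from the principal point sees the ray r / f radians off the axis. A picture is of the moment at which its call begins: read the wrist's pose just before it. calibration takes no time and is no camera call; for the wrist camera it gives the pose at the moment of the call.
- bot.hand_in(): hands the job in, once; it reports no verdict.
The state is a dict: "t": time; "q": joint angles; "joint_vel": joint speeds; "joint_torque": joint torques, N m; "eef_pos": TCP position; "tool_rot": TCP orientation; "contact_force": force on the tool from outside, world axes, zero at the start; "torque": the same for the moment, N m; "gripper_width": opening from 0.0 (shut) to 1.0 (fully open).
Only numpy, scipy, OpenCV 4.12 (cv2) and the standard library are available. Lean on these libraries where they do the work, as an engineer would, in place of code of your own. Each camera call takes 0.05 s, during which the arm holds its last target.

## Task

The little bench vise is being screwed down, and its fourth coach screw, the brass-coloured one that stands proud, is only stood loosely in its pilot hole. Take the nut driver out of its wooden block, fit it over the screw's hexagon head and, pushing down firmly all the while but not so hard that the wood splits, turn it clockwise about one full turn so that the screw cuts its first thread (it will be driven home later); then stand the driver back upright in its hole, fully down. Turn the screw only with the driver, never with the fingers, and leave the jar, the steel bench block and the hammer where they are.

Things in the scene. Friction and masses are not known exactly. Their poses are not given: they have to be found in the camera images.
- driver_grip (a point): Middle of the nut driver's orange hexagonal handle, on its axis; z up the driver. The driver (141 mm, 0.16-0.26 kg) stands upright in the wooden block, socket down; this point is 98 mm above its lower end. Handle 30 mm across flats, straight from 66 to 130 mm above the lower end, flats (17 mm wide) facing +-y and every 60 degrees from there. Steel socket below: 28 mm outside diameter, 37 mm high.
- driver_socket (a point): Bottom of the hexagon recess in the driver's socket, on its axis, 9 mm above the driver's lower end, 89 mm below driver_grip. The recess opens downwards, 9 mm deep, 18 mm across flats, the mouth flared by 1.5 mm all round; its flats facing +-y of this frame and every 60 degrees from there, like those of the handle.
- screw_head (a point): Centre of the top of the brass-coloured hexagon head of the screw to start, 37 to 45 mm above the bench; z up along the screw. Head 17 mm across flats, 7 mm high, top edge bevelled by 2 mm, flats facing +-y of this frame and every 60 degrees from there. The driver fits in six positions, 60 degrees apart, with about 6 degrees of play; fully on when driver_socket lies on this point.
- screw_feed (a joint): How deep the screw's thread has cut, in m: 0 at the start, 0.0045 after a full turn, 0.012 at most. Passing give of the wood under push (some 0.5 mm) may show here too.
- vise: Dark grey bench vise, fixed: base plate 116 (x) by 132 (y) by 12 mm; jaws 64 mm wide, top 90 mm above the bench; tommy bar 92 mm from the centre to -x. Origin at the bench under the plate's centre. The screw to start is at x +42, y +50 mm, 15 to 23 mm of it showing between washer and head; the three steel ones at the other corners are home.
- block_hole (a point): Centre of the mouth of the driver's round hole in the top of the dark wooden block (fixed, 110 by 84 by 40 mm), 40 mm above the bench. The hole is 31 mm wide and 30 mm deep with a flat bottom, so the standing driver's lower end is 30 mm below this point. Three thin tools 22 mm tall stand on the block 62 mm away to +x of this frame.
- jar: Bystander: small glass jar with aluminium lid, 54 mm wide, 62 mm tall. Origin under its centre.
- bench_block: Bystander: square steel bench block on a rubber foot, 66 by 66 by 22 mm. Origin under its centre.
- hammer: Bystander: hammer lying on the bench, 230 mm long along its x, head 78 mm wide at +x. Origin under its middle.
- screw: The screw. It stands loosely: at about 4 N of push it first drops 0.5 to 8.5 mm, unlike each time, until it meets solid wood, which gives 0.7 mm for 20 N. Then, pushed with less than 10 to 13 N, it only spins in its hole; pushed with 15 to 22 N and turned clockwise seen from above it cuts, 4.5 mm a turn, at 0.06 N m. Over 30 N splits the wood. Origin on its axis 36.5 mm below the top of its head.
There are look-alikes about, which are no part of the job. Of the things that look like the vise, the middle-sized one is meant.

How it is judged:
On the way, in this order (a step that is already met when the one before it is completed fails the run):
1. the driver's socket is fully on the head of the standing screw (distance between driver_socket and screw_head below 0.003 m and angle between driver_socket's own z axis and vertical below 0.12 rad), for 0.1 s.
2. with the driver on it, the screw has cut its first thread, at least 3 mm deep (value of joint screw_feed above 0.003 m and distance between driver_socket and screw_head below 0.006 m), for 0.1 s.
At the end, for the whole second after the job is handed in: The screw stays at least 2.5 mm deep in the thread that it has cut; the driver stands released, upright and at rest in its hole in the block, down to within 3 mm of the bottom; jar, bench block and hammer are within 20 mm of where they were (value of joint screw_feed above 0.0025 m and horizontal distance between driver_socket and block_hole below 0.005 m and z of driver_socket in the frame of block_hole below -0.018 m and angle between driver_socket's own z axis and vertical below 0.13 rad and linear speed of driver below 0.02 m/s and distance of each of jar, bench_block, hammer from where it was at the start of the episode below 0.02 m); the robot touches nothing.
It fails at once if pressing with the driver on the screw or the vise with more than 30 N (the wood splits) (contact force between driver and vise above 30 N).
It fails at once if touching the screw with the fingers (contact force between the fingers and screw above 0.5 N).
It fails at once if driving the screw much deeper than its first thread (value of joint screw_feed above 0.0085 m).
It fails at once if moving a bystander by more than 20 mm (distance of any of jar, bench_block, hammer from where it was at the start of the episode above 0.02 m).
It also fails if it takes over 72 s, if anything falls off the work surface, if the arm or the gripper's body presses on something with over 40 N, if the wrist force passes 120 N, or if a joint passes its speed limit or range.

## Working session

There is one attempt and no reset: what is moved stays moved. The work goes in short steps, Python scripts to look and compute and a shell command to move; the robot and the scene stay as the last step left them, time stands still between calls to the robot, and variables do not carry over. Pictures are saved under pics/ and viewed, and the job is handed in when it is done.

```bash
mkdir -p pics; ls; python3 - <<'E'
from station import bot
import cv2,numpy as np
print(bot.get_obs())
for n in("scene","side","wrist"):
    c=bot.calibration(n); print(n,c)
    p,d=bot.read_camera(n); cv2.imwrite(f"pics/{n}0.png",p[:,:,::-1]); np.savez(f"pics/{n}0.npz",p=p,d=d,E=c["extrinsics"],k=[c["fx"],c["fy"],c["cx"],c["cy"]])
E
```

```text
pics
{'t': 0.0, 'q': array([ 1.13291457,  0.47783661,  0.02231138,  1.55645019, -0.01148329,
        1.10929227, -0.08310942]), 'joint_vel': array([ 6.13590693e-04,  3.29172176e-06,  3.83798172e-04, -1.41977426e-04,
        5.25039548e-04,  5.60428750e-04,  6.06304024e-04]), 'joint_torque': array([-9.42282968e-04, -5.96451795e+01,  1.60725430e+00, -2.81193370e+01,
        1.22981763e-02,  9.34686977e-03,  2.76039458e-05]), 'eef_pos': array([ 0.21840607, -0.63809059,  0.24430119]), 'tool_rot': array([-9.02399444e-04,  9.86432167e-01,  1.64166732e-01, -2.21835282e-04]), 'contact_force': array([-0.66836754,  0.598411  , -0.62697298]), 'torque': array([ 0.02140759,  0.03695725, -0.02804027]), 'gripper_width': 1.0024950092811802}
scene {'fx': 544.0721645864805, 'fy': 544.0721645864805, 'cx': 272.072650896098, 'cy': 205.68597649949677, 'extrinsics': array([[-0.86033638,  0.38643294, -0.3324017 ,  0.98909524],
       [ 0.50953624,  0.63416732, -0.58155364,  0.72092823],
       [-0.01393319, -0.66970247, -0.7424988 ,  1.08500205],
       [ 0.        ,  0.        ,  0.        ,  1.        ]])}
side {'fx': 412.33238777273095, 'fy': 412.33238777273095, 'cx': 275.9280438423307, 'cy': 211.525384370963, 'extrinsics': array([[-0.79615758, -0.45196146,  0.40232319,  0.19778777],
       [-0.6050686 ,  0.58915067, -0.53553103,  0.40687591],
       [ 0.00501041, -0.66980022, -0.74252445,  0.7527229 ],
       [ 0.        ,  0.        ,  0.        ,  1.        ]])}
wrist {'fx': 325.19226210127806, 'fy': 325.19226210127806, 'cx': 280.78113144171306, 'cy': 203.5443878539267, 'extrinsics': array([[ 0.32392964, -0.89579015, -0.30435111,  0.29587885],
       [-0.94607758, -0.30759619, -0.10159623, -0.61198452],
       [-0.00260834,  0.32084979, -0.9471265 ,  0.37292533],
       [ 0.        ,  0.        ,  0.        ,  1.        ]])}
```

View pics/scene0.png

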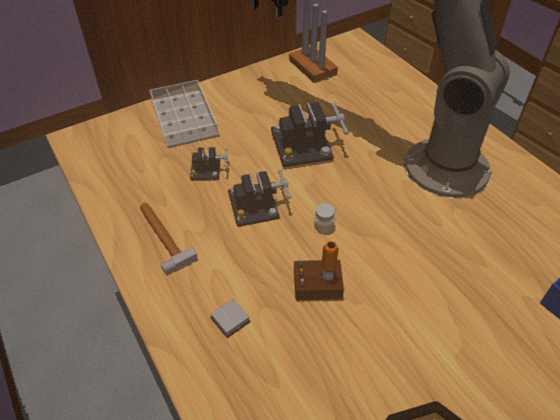

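View pics/side0.png

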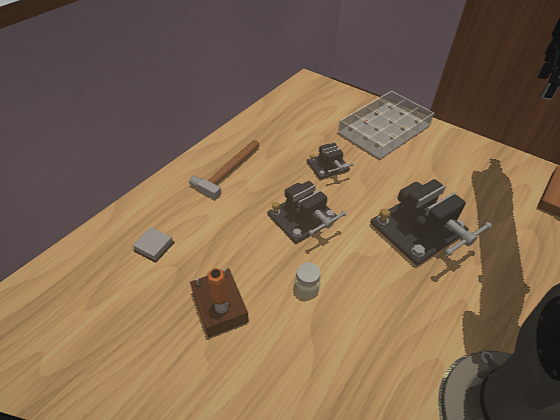

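View pics/wrist0.png

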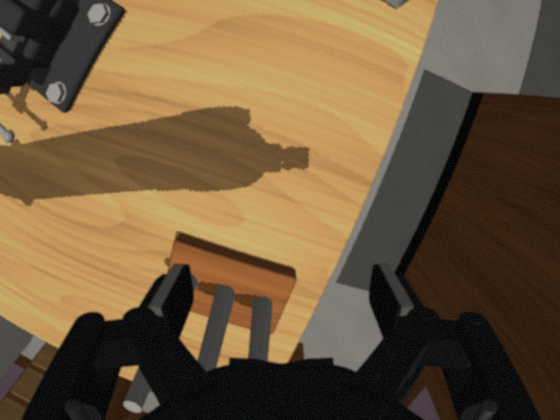

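The scene view shows three vises: small (207,163), medium (255,197) and large (304,133). There is one driver in a dark block (330,258), a red rack of chisels (313,60), the jar (325,218), the bench block (230,317) and the hammer (170,235). I'll check the sizes from depth next.

```bash
cat > h.py <<'E'
import numpy as np,cv2
from station import bot
def load(n):
    z=np.load(f"pics/{n}.npz"); return z["p"],z["d"],z["E"],z["k"]
def cloud(d,E,k):
    v,u=np.mgrid[:d.shape[0],:d.shape[1]]
    P=np.stack([(u-k[2])/k[0]*d,(v-k[3])/k[1]*d,d],-1)@E[:3,:3].T+E[:3,3]
    P[d<=0]=np.nan; return P
def ray(u,v,E,k,fish=False):
    a=np.array([(u-k[2])/k[0],(v-k[3])/k[1]])
    if fish:
        r=np.hypot(*a); x=np.array([*(a/r*np.sin(r) if r>1e-9 else a),np.cos(r)])
    else: x=np.array([*a,1.])
    x=E[:3,:3]@x; return E[:3,3],x/np.linalg.norm(x)
def onplane(u,v,z,E,k,fish=False):
    o,x=ray(u,v,E,k,fish); return o+x*(z-o[2])/x[2]
def two(r1,r2):
    (o1,a),(o2,b)=r1,r2
    s=np.linalg.lstsq(np.stack([a,-b],1),o2-o1,rcond=None)[0]
    p,q=o1+s[0]*a,o2+s[1]*b
    return (p+q)/2,np.linalg.norm(p-q)
E
python3 - <<'E'
from h import *
for n in("scene0","side0"):
    p,d,E,k=load(n); P=cloud(d,E,k)
    rois={"scene0":dict(small=(185,140,235,185),med=(222,165,298,228),big=(265,95,355,168),block=(288,236,350,305),jar=(312,202,338,234),bb=(208,296,252,336)),
     "side0":dict(small=(300,138,355,185),med=(262,178,350,245),big=(365,175,495,268),block=(185,262,252,340),jar=(292,260,324,300),bb=(130,225,176,262))}[n]
    print(n)
    for m,(a,b,c,e) in rois.items():
        Q=P[b:e,a:c].reshape(-1,3); Q=Q[Q[:,2]>0.008]
        r=cv2.minAreaRect(Q[Q[:,2]<0.2][:,:2].astype(np.float32)*1000)
        print(m,"zmax",np.nanpercentile(Q[:,2],99).round(4),"rect mm",np.round(r[0]),np.round(r[1]),round(r[2],1))
    img=cv2.cvtColor(p,cv2.COLOR_RGB2BGR)
    a,b,c,e=rois["med"]; c1=cv2.resize(img[b:e,a:c],None,fx=5,fy=5,interpolation=2)
    a,b,c,e=rois["block"]; c2=cv2.resize(img[b:e,a:c],None,fx=5,fy=5,interpolation=2)
    h=max(c1.shape[0],c2.shape[0]); f=lambda x:cv2.copyMakeBorder(x,0,h-x.shape[0],0,0,0)
    cv2.imwrite(f"pics/crop_{n}.png",np.hstack([f(c1),f(c2)]))
E
```

```text
scene0
small zmax 0.0674 rect mm [ 588. -335.] [ 80. 115.] 69.9
med zmax 0.0921 rect mm [ 500. -171.] [194. 196.] 70.5
big zmax 0.1248 rect mm [ 284. -284.] [180. 200.] 70.8
block zmax 0.1507 rect mm [539. 143.] [ 89. 111.] 59.8
jar zmax 0.0647 rect mm [425.   3.] [52. 51.] 10.4
bb zmax 0.0255 rect mm [760. 121.] [63. 66.] 8.6
side0
small zmax 0.0913 rect mm [ 582. -331.] [124. 302.] 25.9
med zmax 0.0924 rect mm [ 527. -182.] [189. 162.] 76.3
big zmax 0.1256 rect mm [ 285. -284.] [173. 199.] 71.5
block zmax 0.1531 rect mm [539. 142.] [ 84. 113.] 60.6
jar zmax 0.0647 rect mm [423.   1.] [50. 52.] 85.2
bb zmax 0.0256 rect mm [761. 120.] [64. 63.] 8.2
```

View pics/crop_scene0.png

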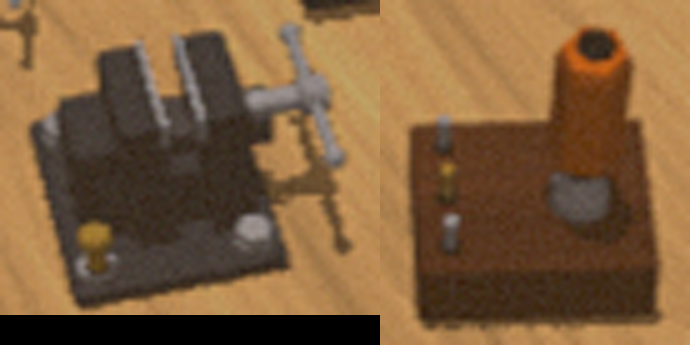

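View pics/crop_side0.png

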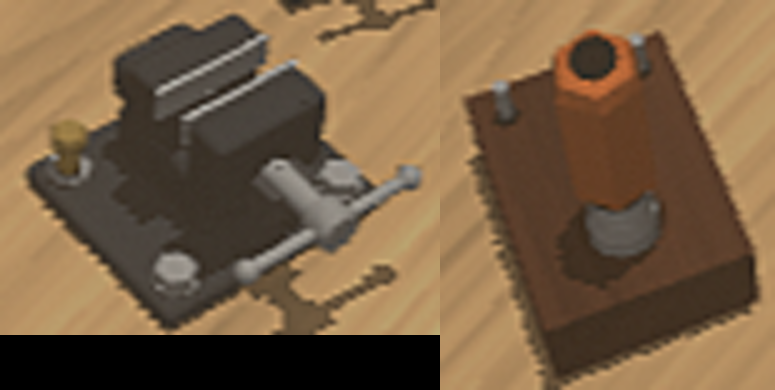

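```bash
python3 - <<'E'
from h import *
R={}
for n,roiD,roiS in(("scene0",(288,236,350,305),(230,202,252,225)),("side0",(185,262,252,340),(266,196,286,216))):
    p,d,E,k=load(n); P=cloud(d,E,k); hsv=cv2.cvtColor(p,cv2.COLOR_RGB2HSV)
    m=np.zeros(d.shape,bool); a,b,c,e=roiD; m[b:e,a:c]=1
    o=m&(hsv[...,1]>180)&(hsv[...,2]>90)&(hsv[...,0]<14)
    Q=P[o]; print(n,"orange n",o.sum(),"z",np.nanpercentile(Q[:,2],[1,50,99]).round(3))
    ok=m&(P[...,2]>.115)
    v,u=np.nonzero(m&(P[...,2]>.14)); Q=P[v,u]; print(" top mean",Q.mean(0).round(4),"px",u.mean().round(1),v.mean().round(1), 'centre on z .151', onplane(u.mean(),v.mean(),.149,E,k).round(4))
    Q=P[ok]; print(" handle circle",np.round(cv2.minEnclosingCircle((Q[:,:2]*1000).astype(np.float32)),1) if 0 else (cv2.minEnclosingCircle((Q[:,:2]*1000).astype(np.float32))))
    m=np.zeros(d.shape,bool); a,b,c,e=roiS; m[b:e,a:c]=1
    # brass: saturated vs grey
    br=m&(hsv[...,1]>110)&(P[...,2]>.014)
    v,u=np.nonzero(br); Q=P[br]; print(" brass n",br.sum(),u.min(),u.max(),v.min(),v.max(),"zmax",np.nanpercentile(Q[:,2],[5,50,95]).round(4),Q.mean(0).round(4))
    t=br&(P[...,2]>.032); v,u=np.nonzero(t); print(" head n",t.sum(),"px",u.mean(),v.mean(), P[t].mean(0).round(4))
    R[n]=ray(u.mean(),v.mean(),E,k)
print(two(R["scene0"],R["side0"]))
E
```

```text
scene0 orange n 253 z [0.037 0.125 0.151]
 top mean [0.5219 0.1557 0.1471] px 330.6 246.8 centre on z .151 [0.5228 0.1569 0.149 ]
 handle circle ((520.0005493164062, 154.7979736328125), 17.317184448242188)
 brass n 84 238 251 202 219 zmax [0.018  0.0339 0.0421] [ 0.5898 -0.1311  0.0313]
 head n 45 px 241.82222222222222 210.04444444444445 [ 0.5947 -0.1265  0.0382]
side0 orange n 7 z [0.15  0.151 0.151]
 top mean [0.517  0.1548 0.1489] px 215.3 276.2 centre on z .151 [0.5169 0.1548 0.149 ]
 handle circle ((519.6331176757812, 152.7718048095703), 17.20847511291504)
 brass n 61 272 285 200 212 zmax [0.0172 0.0394 0.0434] [ 0.5978 -0.1233  0.0352]
 head n 44 px 275.40909090909093 204.72727272727272 [ 0.5979 -0.1235  0.0402]
(array([ 0.59657326, -0.12205678,  0.04293226]), np.float64(0.000964560839736399))
```

The medium vise is 92 mm tall, so (255,197) is the right one. Its brass screw is at scene (241,210) and side (275,205), which gives about (0.597,-0.122,0.043). The driver is at about (0.520,0.154). I'm moving the wrist camera over the screw.

```bash
python3 -m crank '[[[0.045,-0.032,0],[0,0,0],0.0854],[[0.045,-0.032,0],[0,0,0],0.0854],[[0.045,-0.032,0],[0,0,0],0.0854],[[0.045,-0.032,0],[0,0,0],0.0854],[[0.045,-0.032,0],[0,0,0],0.0854],[[0.045,-0.032,0],[0,0,0],0.0854],[[0.045,-0.032,0],[0,0,0],0.0854],[[0.045,-0.032,0],[0,0,0],0.0854],[[0.045,-0.032,0],[0,0,0],0.0854],[[0.045,-0.032,0],[0,0,0],0.0854]]'
python3 -m crank '[[[0.04,-0.03,0.03],[0,0,0],0.0854],[[0.03,-0.02,0.03],[0,0,0],0.0854],[[0,0,0.02],[0,0,0],0.0854],[[0,0,0],[0,0,0],0.0854]]'
cat > snap.py <<'E'
import sys
from h import *
n,out=sys.argv[1:3]
c=bot.calibration(n); p,d=bot.read_camera(n)
cv2.imwrite(f"pics/{out}.png",p[:,:,::-1]); np.savez(f"pics/{out}.npz",p=p,d=d,E=c["extrinsics"],k=[c["fx"],c["fy"],c["cx"],c["cy"]])
o=bot.get_obs(); print({a:np.round(o[a],4) for a in("t","q","eef_pos","tool_rot","contact_force","gripper_width")})
E
python3 snap.py wrist w1
```

```text
t: 1.4
eef_pos: [0.5414, -0.1887, 0.2452]
tool_rot: [0.0, 0.986, 0.164, -0.0]
contact_force: [1.2, -0.3, -0.4]
gripper_width: 1.0
t: 1.9
eef_pos: [0.5894, -0.1197, 0.1634]
tool_rot: [-0.001, 0.986, 0.165, -0.002]
contact_force: [-0.7, -0.2, 0.3]
gripper_width: 1.002
{'t': np.float64(1.95), 'q': array([ 0.2689,  0.456 , -0.2239,  1.7965,  0.1248,  0.9047, -1.2517]), 'eef_pos': array([ 0.5902, -0.1205,  0.1648]), 'tool_rot': array([-1.000e-04,  9.865e-01,  1.640e-01, -9.000e-04]), 'contact_force': array([ 0.0967, -1.1426, -0.1973]), 'gripper_width': np.float64(1.002)}
```

View pics/w1.png

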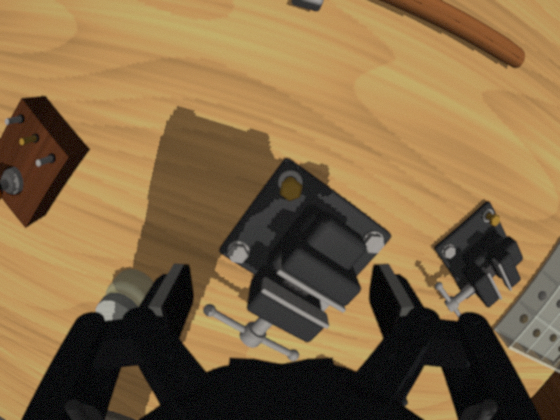

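The wrist picture shows the medium vise with the brass head at (290,186) and the tommy bar at (250,335). The small vise is at the right (490,225), and the block with the driver is at the left (25,165). Next is a close crop and the yaw of the hexagon head.

```bash
python3 - <<'E'
from h import *
p,d,E,k=load("w1")
a,b=260,156
c=cv2.resize(p[b:b+60,a:a+60,::-1],None,fx=10,fy=10,interpolation=2); 
c=np.clip(c.astype(float)*1.8,0,255).astype(np.uint8); cv2.imwrite("pics/w1c.png",c)
hsv=cv2.cvtColor(p,cv2.COLOR_RGB2HSV)
print(d[180:192,284:298:2])
for v in range(174,200,2): print([tuple(int(x) for x in hsv[v,u]) for u in range(278,304,3)])
print(onplane(290,186,.042,E,k,True))
E
```

```text
[[0.26639473 0.26238984 0.26124257 0.2598053  0.26055115 0.26067916
  0.2649396 ]
 [0.26194987 0.26107612 0.2607399  0.2589441  0.25995135 0.2600251
  0.261837  ]
 [0.2616255  0.26045433 0.25994897 0.25956854 0.25986546 0.26048508
  0.25978413]
 [0.26132375 0.26025534 0.2596493  0.2597583  0.2597925  0.25920284
  0.25962952]
 [0.25963292 0.2604111  0.26079208 0.25992817 0.25908953 0.26012868
  0.25901964]
 [0.26077905 0.25925097 0.2590526  0.25997072 0.25995377 0.26043656
  0.2593996 ]
 [0.26120126 0.2612312  0.2610728  0.26079682 0.26103425 0.26147246
  0.26055261]
 [0.25998983 0.2604958  0.261231   0.25999892 0.26097512 0.26104006
  0.26160714]
 [0.26031187 0.2606258  0.26071513 0.26153564 0.26019433 0.26126483
  0.26083001]
 [0.26183018 0.26157132 0.261198   0.26184916 0.26151723 0.2609309
  0.26212752]
 [0.26150617 0.26032004 0.26201892 0.2602363  0.2610352  0.26133716
  0.26200858]
 [0.2610577  0.2625701  0.26183125 0.26238528 0.2626227  0.26235273
  0.2613509 ]]
[(113, 35, 29), (20, 13, 61), (15, 18, 84), (24, 15, 87), (17, 22, 83), (30, 9, 82), (15, 12, 86), (10, 27, 57), (0, 
[... 926 characters left out ...]
)]
[(30, 26, 30), (20, 185, 69), (20, 181, 90), (20, 185, 87), (22, 174, 88), (20, 171, 91), (20, 168, 91), (20, 190, 83), (8, 70, 40)]
[(30, 8, 32), (20, 175, 70), (20, 175, 92), (20, 165, 91), (20, 161, 90), (20, 175, 89), (20, 180, 88), (21, 186, 78), (0, 16, 31)]
[(60, 9, 27), (19, 174, 66), (20, 174, 88), (20, 173, 90), (21, 178, 90), (20, 174, 91), (19, 158, 95), (19, 171, 73), (53, 22, 46)]
[(90, 8, 32), (16, 72, 39), (20, 167, 75), (21, 171, 88), (21, 167, 90), (22, 176, 87), (21, 175, 86), (21, 137, 67), (20, 12, 65)]
[(18, 34, 38), (10, 17, 46), (23, 106, 41), (20, 161, 76), (20, 166, 89), (19, 170, 78), (19, 100, 69), (13, 29, 62), (0, 0, 63)]
[ 0.60254464 -0.12268057  0.042     ]
```

View pics/w1c.png

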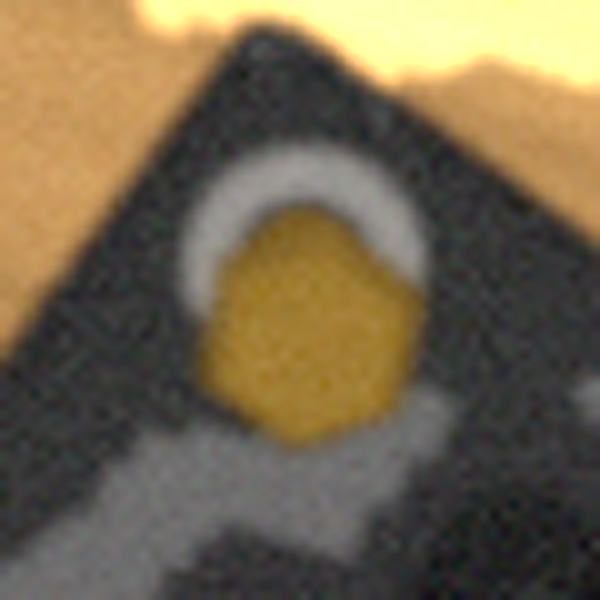

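```bash
python3 - <<'E'
from h import *
p,d,E,k=load("w1"); 
def fz(u,v):
    o,x=ray(u,v,E,k,True); s=d[v,u]/(x@E[:3,2]); return o+s*x
z=np.median([fz(u,v)[2] for u in range(286,296) for v in range(183,194)]); print("ztop",z)
a,b=260,156
c=cv2.resize(p[b:b+60,a:a+60],None,fx=8,fy=8,interpolation=cv2.INTER_CUBIC); c=cv2.GaussianBlur(c,(0,0),4)
hsv=cv2.cvtColor(c,cv2.COLOR_RGB2HSV); m=(hsv[...,1]>95)&(hsv[...,2]>40); 
bl=c.astype(int); m=(bl[...,0]-bl[...,2]>27)
m=m.astype(np.uint8); m[:130]=0 if 0 else m[:130]
cs=max(cv2.findContours(m,0,1)[0],key=lambda q:cv2.contourArea(q) if 60<q[:,0,1].mean()<400 and q[:,0,1].min()>110 else 0)[:,0]
vis=c[:,:,::-1].copy(); cv2.drawContours(vis,[cs[:,None]],-1,(0,255,0),1); cv2.imwrite("pics/w1m.png",vis)
pts=np.array([onplane(a+(x+.5)/8-.5,b+(y+.5)/8-.5,.040,E,k,True)[:2] for x,y in cs])*1000
S=dict(A=((420,300),(410,385)),B=((410,385),(300,440)),C=((300,440),(205,375)),D=((205,375),(210,295)))
for n,(s,e) in S.items():
    s,e=np.array(s)*.8,np.array(e)*.8; t=((cs-s)@(e-s))/((e-s)@(e-s)); dist=np.abs(np.cross(e-s,cs-s))/np.linalg.norm(e-s)
    ok=(t>.2)&(t<.8)&(dist<14); L=cv2.fitLine(pts[ok].astype(np.float32),2,0,.01,.01).ravel()
    ang=np.degrees(np.arctan2(L[1],L[0])); print(n,ok.sum(),"edge yaw",ang.round(1),"mod60",(ang%60).round(1),"pt",L[2:].round(1))
r=cv2.minAreaRect(pts.astype(np.float32)); print(r, pts.mean(0))
# plate edges -> vise yaw
P=[fz(u,v) for u in range(225,392,1) for v in range(160,290,1) if d[v,u]>0]
P=np.array(P); Q=P[(P[:,2]>.007)&(P[:,2]<.018)]; print("plate",cv2.minAreaRect((Q[:,:2]*1000).astype(np.float32)))
E
```

```text
ztop 0.04060945175226638
A 41 edge yaw 9.2 mod60 9.2 pt [ 601.9 -132.4]
B 54 edge yaw -48.4 mod60 11.6 pt [ 593.9 -130.7]
C 46 edge yaw 71.1 mod60 11.1 pt [ 591.5 -121.6]
D 38 edge yaw 5.7 mod60 5.7 pt [ 597.1 -116.3]
((599.5697631835938, -124.18860626220703), (18.569700241088867, 17.434255599975586), 66.70772552490234) [ 599.90764086 -124.08963253]
plate ((544.7781372070312, -160.14407348632812), (131.89480590820312, 115.37693786621094), 73.39338684082031)<stdin>:16: DeprecationWarning: Arrays of 2-dimensional vectors are deprecated. Use arrays of 3-dimensional vectors instead. (deprecated in NumPy 2.0)
```

View pics/w1m.png

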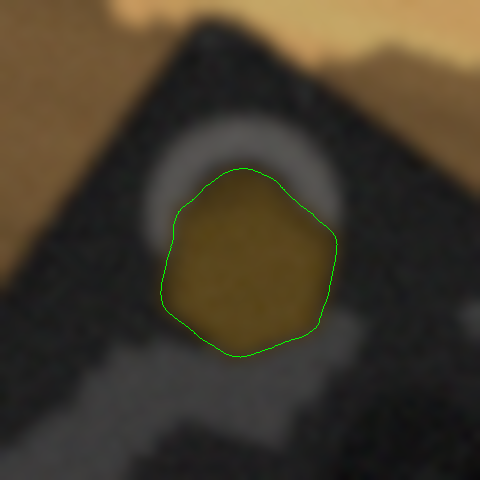

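The head centre is about (0.5994,-0.1242) with its top at z≈0.0406. Its edge yaw is about 10.5° mod 60. The vise plate measures 132×115 mm and independently predicts the screw at (0.5993,-0.1242), so the two agree. Next I move to look at the driver.

```bash

python3 -m crank '[[[0,0,-0.05],[0,0,0],0.0854],[[0,-0.05,-0.015],[0,0,0],0.0854],[[0,-0.06,0],[0,0,0],0.0854],[[0,-0.06,0],[0,0,0],0.0854],[[0,-0.06,0],[0,0,0],0.0854],[[0,-0.05,0],[0,0,0],0.0854],[[0,0,0],[0,0,0],0.0854],[[0,0,0],[0,0,0],0.0854]]'
python3 snap.py wrist w2
```

```text
t: 2.95
eef_pos: [0.5008, 0.1436, 0.2313]
tool_rot: [0.0, 0.987, 0.163, 0.001]
contact_force: [0.4, -0.0, -0.8]
gripper_width: 1.002
{'t': np.float64(3.0), 'q': array([-0.0864,  0.264 , -0.3671,  1.9172,  0.1145,  0.9793, -1.7496]), 'eef_pos': array([0.5009, 0.1429, 0.231 ]), 'tool_rot': array([4.000e-04, 9.867e-01, 1.628e-01, 6.000e-04]), 'contact_force': array([-0.0162,  0.5331, -0.3456]), 'gripper_width': np.float64(0.9989)}
```

View pics/w2.png

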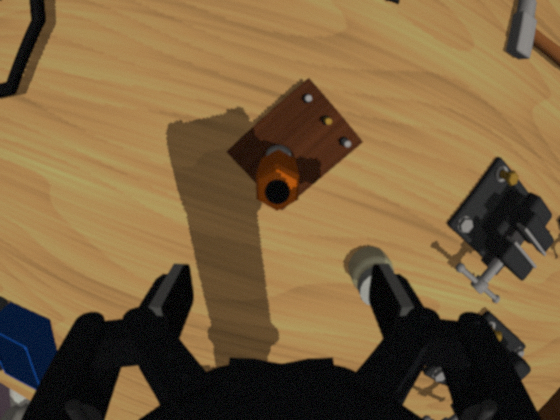

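The driver's top is at (278,190), the three thin tools are at (308,98), (328,121) and (347,143), and the jar is at (368,270). I'll crop and measure the handle.

```bash
cat > hexm.py <<'E'
from h import *
import sys
def fz(u,v,d,E,k):
    o,x=ray(u,v,E,k,True); s=d[v,u]/(x@E[:3,2]); return o+s*x
E
python3 - <<'E'
from hexm import *
p,d,E,k=load("w2")
a,b,f=240,135,7
c=cv2.resize(p[b:b+85,a:a+80],None,fx=f,fy=f,interpolation=cv2.INTER_CUBIC); c=cv2.GaussianBlur(c,(0,0),3)
i=c.astype(int); m=((i[...,0]-i[...,2]>60)&(i[...,0]>70)).astype(np.uint8)
cs=max(cv2.findContours(m,0,1)[0],key=cv2.contourArea)
vis=np.clip(c[:,:,::-1]*1.4,0,255).astype(np.uint8); cv2.drawContours(vis,[cs],-1,(0,255,0),1)
hull=cv2.convexHull(cs); ap=cv2.approxPolyDP(hull,6,True)[:,0]
for q in ap: cv2.circle(vis,tuple(int(x) for x in q),4,(255,0,255),-1); print(q)
cv2.imwrite("pics/w2m.png",vis)
P=np.array([[fz(u,v,d,E,k) if d[v,u]>0 else [0,0,0] for u in range(a,a+80)] for v in range(b,b+85)])
h=P[...,2]; print("zmax",np.percentile(h,99.5)); 
Q=P[(h>.105)&(h<.16)]; print(cv2.minAreaRect((Q[:,:2]*1000).astype(np.float32)))
# dark disc
dk=((i.sum(-1)<110)).astype(np.uint8); n,l,s,ce=cv2.connectedComponentsWithStats(dk)
for j in range(1,n):
    if s[j,4]>4000:
        u,v=a+(ce[j][0]+.5)/f-.5,b+(ce[j][1]+.5)/f-.5; print("dark",s[j,4],u,v,[onplane(u,v,z,E,k,True).round(4) for z in(.149,.151)])
T=P[(h>.145)]; print("top pts mean",T.mean(0))
hole=onplane
for t in((308,98),(328,121),(347,143)): print("tool",onplane(*t,.062,E,k,True).round(4))
B=P[(h>.036)&(h<.044)]
print("block")
P=np.array([fz(u,v,d,E,k) for u in range(220,370) for v in range(70,215) if d[v,u]>0]); Q=P[(P[:,2]>.036)&(P[:,2]<.043)]; print(cv2.minAreaRect((Q[:,:2]*1000).astype(np.float32)))
E
```

```text
[128 275]
[239 199]
[272 188]
[331 193]
[559 305]
[559 594]
[117 594]
zmax 0.1529003308360252
((520.1862182617188, 152.90220642089844), (32.035789489746094, 30.197744369506836), 20.46187400817871)
dark 90447 273.49871669122723 159.67336356413938 [array([0.5381, 0.1613, 0.149 ]), array([0.5384, 0.1614, 0.151 ])]
dark 24629 276.7430033120073 191.599119504881 [array([0.5179, 0.1523, 0.149 ]), array([0.5185, 0.1525, 0.151 ])]
top pts mean [0.52016111 0.15311722 0.14996678]
tool [0.586  0.1467 0.062 ]
tool [0.5724 0.1223 0.062 ]
tool [0.5593 0.0983 0.062 ]
block
((537.8457641601562, 141.73036193847656), (84.7401123046875, 110.79898834228516), 60.56895065307617)
```

View pics/w2m.png

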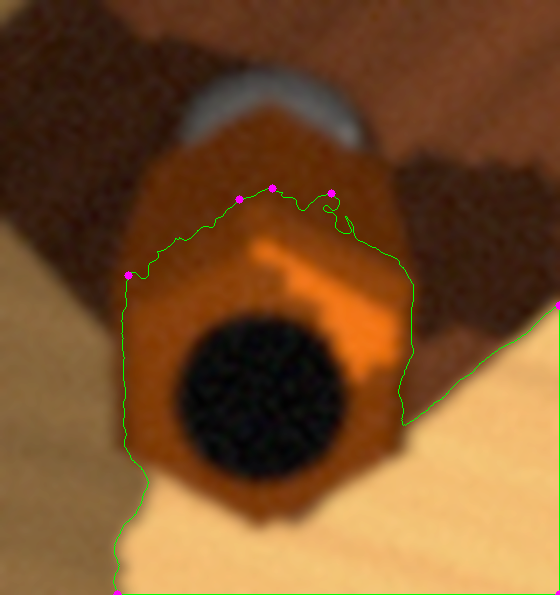

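```bash
python3 - <<'E'
from hexm import *
p,d,E,k=load("w2"); a,b,f=240,135,7
pr=lambda x,y,z:onplane(a+(x+.5)/f-.5,b+(y+.5)/f-.5,z,E,k,True)[:2]*1000
# left edge points below: vertical silhouette of straight handle
c=cv2.GaussianBlur(cv2.resize(p[b:b+85,a:a+80],None,fx=f,fy=f,interpolation=cv2.INTER_CUBIC),(0,0),4)
L=cv2.cvtColor(c,cv2.COLOR_RGB2Lab).astype(float)
def edge(s,e,w=25):
    s,e=np.array(s,float),np.array(e,float); t=(e-s)/np.linalg.norm(e-s); n=np.array([-t[1],t[0]]); out=[]
    for q in np.linspace(.15,.85,30):
        c0=s+(e-s)*q; prof=np.array([L[tuple(np.round(c0+n*r).astype(int)[::-1])] for r in range(-w,w+1)])
        g=np.linalg.norm(np.diff(prof,axis=0),axis=1); r=np.argmax(g)-w+.5; out.append(c0+n*r)
    return np.array(out)
for nme,s,e in(("left",(122,330),(120,440)),("botL",(122,450),(255,520)),("botR",(300,520),(400,450)),("right",(415,330),(402,430))):
    q=edge(s,e,15)
    w=np.array([pr(*x,.140) for x in q]).astype(np.float32); l=cv2.fitLine(w,cv2.DIST_HUBER,0,.01,.01).ravel()
    n=np.array([-l[1],l[0]]); print(nme,q[0].round(),q[-1].round(),"yaw mod60",(np.degrees(np.arctan2(l[1],l[0]))%60).round(1),"pt",l[2:].round(1),"dist axis(519,153)",(n@(np.array([519,153])-l[2:])).round(1))
E
```

```text
left [114. 346.] [118. 423.] yaw mod60 20.3 pt [512.8 166.2] dist axis(519,153) -14.5
botL [143. 459.] [233. 513.] yaw mod60 17.4 pt [503.9 154.5] dist axis(519,153) -15.0
botR [314. 507.] [385. 461.] yaw mod60 24.2 pt [510.4 139.6] dist axis(519,153) 15.8
right [403. 344.] [415. 416.] yaw mod60 30.9 pt [522.5 138.8] dist axis(519,153) 14.0
```

Driver axis is (0.519,0.153), handle yaw is about 20° mod 60 and top z is 0.151. The thin tools put the hole at (0.5187,0.1533), which agrees. I'm going down to grip.

```bash

python3 -m crank '[[[0.0203,-0.0036,0],[0,0,-1.5],0.0854],[[0,0,0.03],[0,0,0],0.0854],[[0,0,0.03],[0,0,0],0.0854],[[0,0,0.03],[0,0,0],0.0854],[[0,0,0.02],[0,0,0],0.0854],[[0,0,0.01],[0,0,0],0.0854],[[0,0,0],[0,0,0],0.0854]]'
python3 snap.py wrist w3
```

```text
t: 3.88
eef_pos: [0.5184, 0.1536, 0.1101]
tool_rot: [0.0, 0.984, 0.176, -0.0]
contact_force: [0.4, 0.2, 0.1]
gripper_width: 1.002
{'t': np.float64(3.925), 'q': array([-0.1349,  0.4528, -0.3361,  1.9733,  0.2141,  0.7488, -1.8133]), 'eef_pos': array([0.5188, 0.1541, 0.1107]), 'tool_rot': array([1.000e-04, 9.843e-01, 1.764e-01, 3.000e-04]), 'contact_force': array([ 0.5018, -0.5996,  0.9455]), 'gripper_width': np.float64(0.9993)}
```

View pics/w3.png

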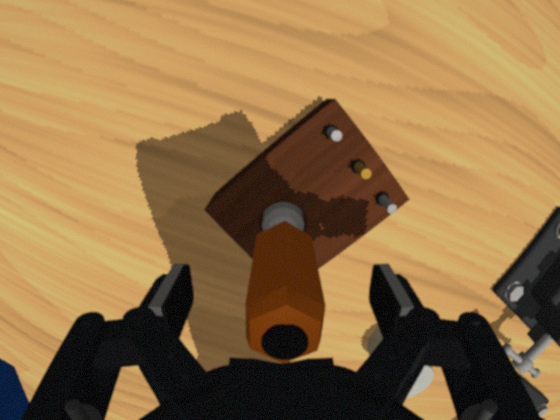

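The driver, with its cap at (285,340), sits centred between the fingers at (180,290) and (385,290), with its flats facing the pads. Closing now.

```bash

python3 -m crank '[[[0,0,0],[0,0,0],0.04],[[0,0,0],[0,0,0],0.03],[[0,0,0],[0,0,0],0.02],[[0,0,0],[0,0,0],0.01],[[0,0,0],[0,0,0],0.01],[[0,0,0],[0,0,0],0.01],[[0,0,0],[0,0,0],0.01]]' 100
python3 snap.py wrist w4
```

```text
t: 4.8
eef_pos: [0.5188, 0.1548, 0.1109]
tool_rot: [0.0, 0.984, 0.177, 0.001]
contact_force: [0.1, -1.1, 5.7]
gripper_width: 0.341
{'t': np.float64(4.85), 'q': array([-0.1358,  0.4526, -0.3366,  1.9732,  0.2143,  0.7484, -1.8137]), 'eef_pos': array([0.5188, 0.1548, 0.1109]), 'tool_rot': array([-0.000e+00,  9.842e-01,  1.770e-01,  7.000e-04]), 'contact_force': array([-0.0342, -1.1496,  5.1345]), 'gripper_width': np.float64(0.3392)}
```

View pics/w4.png

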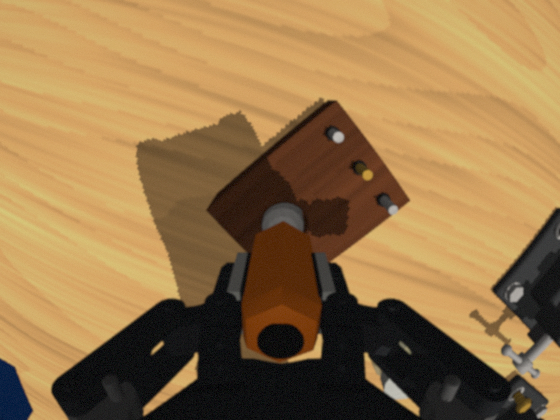

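```bash

python3 -m crank '[[[0,0,-0.01],[0,0,0],0.01],[[0,0,-0.03],[0,0,0],0.01],[[0,0,-0.04],[0,0,0],0.01],[[0,0,-0.04],[0,0,0],0.01],[[-0.004,0.05,0],[0,0,0],0.01],[[-0.004,0.05,0],[0,0,0],0.01],[[-0.004,0.05,0],[0,0,0],0.01],[[-0.004,0.05,0],[0,0,0],0.01],[[-0.003,0.05,0],[0,0,0],0.01],[[-0.003,0.0395,0],[0,0,0],0.01]]'
python3 -m crank '[[[0,0,0],[0,0,-10],0.01],[[0,0,0],[0,0,-10],0.01],[[0,0,0],[0,0,-10],0.01],[[0,0,0],[0,0,-10],0.01],[[0,0,0],[0,0,-10],0.01],[[0,0,0],[0,0,-10],0.01],[[0,0,0],[0,0,-10],0.01],[[0,0,0],[0,0,-10],0.01],[[0,0,0],[0,0,-10],0.01],[[0,0,0],[0,0,-10],0.01]]'
python3 snap.py scene s5;python3 snap.py wrist w5
```

```text
t: 6.1
eef_pos: [0.598, -0.1265, 0.23]
tool_rot: [-0.0, 0.984, 0.176, -0.001]
contact_force: [0.7, 1.1, -2.7]
gripper_width: 0.336
t: 7.35
eef_pos: [0.5976, -0.1241, 0.2299]
tool_rot: [-0.001, 0.494, 0.869, -0.0]
contact_force: [-0.3, -0.7, -2.7]
gripper_width: 0.337
{'t': np.float64(7.4), 'q': array([ 0.5492,  0.4519, -0.5957,  1.6995,  0.2813,  1.0788,  0.4084]), 'eef_pos': array([ 0.5976, -0.1243,  0.2298]), 'tool_rot': array([-9.000e-04,  4.916e-01,  8.708e-01, -3.000e-04]), 'contact_force': array([ 0.6308,  0.0156, -2.7331]), 'gripper_width': np.float64(0.336)}
{'t': np.float64(7.45), 'q': array([ 0.5484,  0.4516, -0.5943,  1.6995,  0.2803,  1.0783,  0.3981]), 'eef_pos': array([ 0.5977, -0.1243,  0.2299]), 'tool_rot': array([-8.000e-04,  4.965e-01,  8.681e-01, -1.000e-04]), 'contact_force': array([-1.0195, -0.5706, -2.836 ]), 'gripper_width': np.float64(0.3394)}
```

View pics/w5.png

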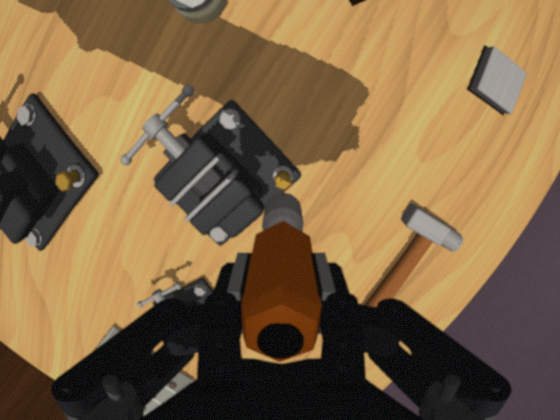

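View pics/s5.png

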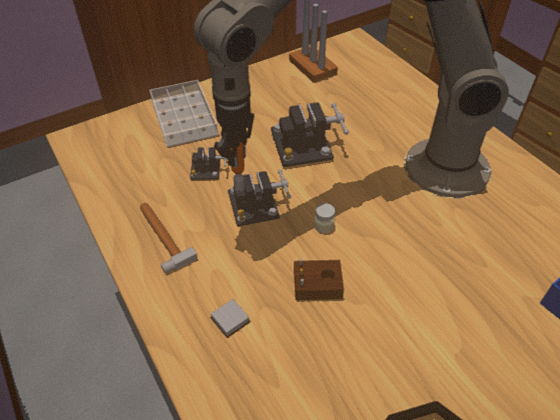

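The driver is held upright, with the empty hole at scene (328,271) and the brass head visible behind the socket at wrist (284,181). I'll keep turning counter-clockwise to wind up the wrist.

```bash

python3 -m crank '[[[0,0,0],[0,0,-10],0.01],[[0,0,0],[0,0,-10],0.01],[[0,0,0],[0,0,-10],0.01],[[0,0,0],[0,0,-10],0.01],[[0,0,0],[0,0,-10],0.01],[[0,0,0],[0,0,-10],0.01],[[0,0,0],[0,0,-10],0.01],[[0,0,0],[0,0,-10],0.01],[[0,0,0],[0,0,-10],0.01],[[0,0,0],[0,0,-10],0.01]]'
python3 -m crank '[[[0,0,0],[0,0,-10],0.01],[[0,0,0],[0,0,-10],0.01],[[0,0,0.02],[0,0,-10],0.01],[[0,0,0.03],[0,0,0],0.01],[[0,0,0.02],[0,0,0],0.01],[[0,0,0],[0,0,0],0.01],[[0,0,0],[0,0,0],0.01]]'
python3 snap.py side d6;python3 snap.py wrist w6;python3 snap.py scene s6
```

```text
t: 8.7
eef_pos: [0.5979, -0.1243, 0.23]
tool_rot: [-0.001, -0.346, 0.938, 0.0]
contact_force: [0.0, 0.3, -2.4]
gripper_width: 0.339
t: 9.57
eef_pos: [0.599, -0.1241, 0.1613]
tool_rot: [0.0, -0.576, 0.817, -0.0]
contact_force: [-0.1, 0.5, -2.6]
gripper_width: 0.339
{'t': np.float64(9.625), 'q': array([ 0.8197,  0.6887, -1.0318,  1.7409,  0.6591,  1.0999,  2.3702]), 'eef_pos': array([ 0.5992, -0.1241,  0.1616]), 'tool_rot': array([ 7.000e-04, -5.762e-01,  8.173e-01, -6.000e-04]), 'contact_force': array([ 0.1709,  0.0837, -3.106 ]), 'gripper_width': np.float64(0.3406)}
{'t': np.float64(9.675), 'q': array([ 0.8198,  0.6886, -1.0318,  1.741 ,  0.6591,  1.0999,  2.3703]), 'eef_pos': array([ 0.5992, -0.1241,  0.1616]), 'tool_rot': array([ 7.000e-04, -5.762e-01,  8.173e-01, -7.000e-04]), 'contact_force': array([-0.1371,  0.8178, -2.283 ]), 'gripper_width': np.float64(0.336)}
{'t': np.float64(9.725), 'q': array([ 0.8199,  0.6886, -1.0317,  1.7412,  0.6593,  1.0998,  2.3703]), 'eef_pos': array([ 0.5991, -0.1242,  0.1615]), 'tool_rot': array([ 6.000e-04, -5.762e-01,  8.173e-01, -7.000e-04]), 'contact_force': array([ 0.0206, -0.3964, -1.9652]), 'gripper_width': np.float64(0.3374)}
```

View pics/w6.png

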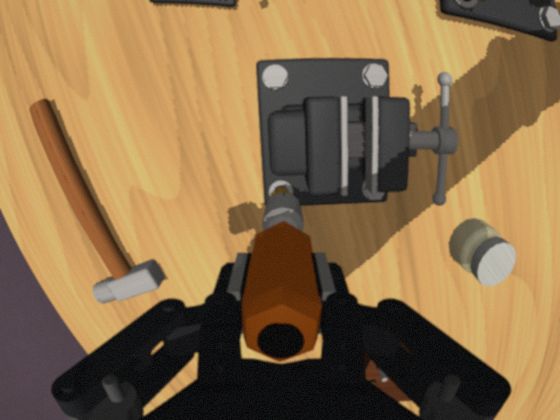

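View pics/d6.png

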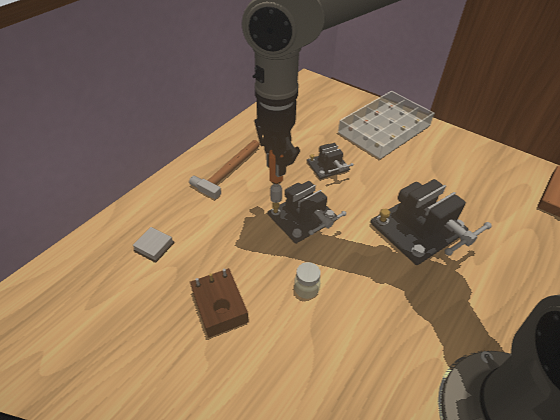

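```bash
python3 - <<'E'
from h import *
out=[]
for n,(u0,v0) in(("d6",(255,170)),("s6",(220,170))):
    p,d,E,k=load(n)
    f=9; c=cv2.resize(p[v0:v0+60,u0:u0+44],None,fx=f,fy=f,interpolation=2)[:,:,::-1].copy()
    for z in(.041,.0605,.0975):
        q=E[:3,:3].T@(np.array([.5991,-.1242,z])-E[:3,3]); x=(k[0]*q[0]/q[2]+k[2]-u0+.5)*f,(k[1]*q[1]/q[2]+k[3]-v0+.5)*f
        cv2.drawMarker(c,tuple(int(t) for t in x),(0,255,0),0,12,1)
    out.append(np.clip(c*1.3,0,255).astype(np.uint8))
cv2.imwrite("pics/c6.png",np.hstack(out))
E
```

```text
(no output)
```

View pics/c6.png

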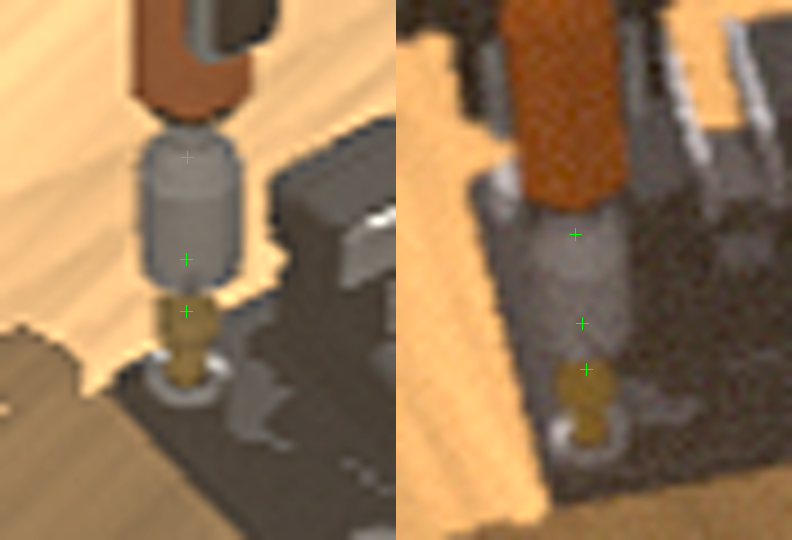

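Both views show the socket within about 0.7 mm of the head's axis, and tool yaw is 250.4°. Descending.

```bash

python3 -m crank '[[[0,0,0.012],[0,0,0],0.01],[[0,0,0.006],[0,0,0],0.01],[[0,0,0.002],[0,0,0],0.01],[[0,0,0],[0,0,0],0.01]]'
python3 -m crank '[[[0,0,0.001],[0,0,0],0.01],[[0,0,0.001],[0,0,0],0.01],[[0,0,0],[0,0,0],0.01]]'
python3 -m crank '[[[0,0,0.001],[0,0,0],0.01],[[0,0,0.001],[0,0,0],0.01],[[0,0,0],[0,0,0],0.01]]'
```

```text
t: 10.22
eef_pos: [0.5984, -0.1243, 0.1402]
tool_rot: [-0.0, -0.576, 0.817, 0.0]
contact_force: [0.1, -0.7, -2.7]
gripper_width: 0.342
t: 10.6
eef_pos: [0.5989, -0.1244, 0.1386]
tool_rot: [0.0, -0.576, 0.817, -0.0]
contact_force: [1.6, -0.3, -1.3]
gripper_width: 0.338
t: 10.98
eef_pos: [0.5988, -0.1243, 0.1365]
tool_rot: [0.0, -0.576, 0.817, -0.0]
contact_force: [2.8, 0.5, -0.5]
gripper_width: 0.341
```

```bash

python3 -m crank '[[[-0.0002,-0.0005,0],[0,0,0],0.01],[[0,0,0.001],[0,0,0],0.01],[[0,0,0],[0,0,0],0.01]]'
python3 -m crank '[[[0,0,0.001],[0,0,0],0.01],[[0,0,0],[0,0,0],0.01]]'
python3 -m crank '[[[0,0,0.001],[0,0,0],0.01],[[0,0,0],[0,0,0],0.01]]'
```

```text
t: 11.35
eef_pos: [0.599, -0.1243, 0.1352]
tool_rot: [0.0, -0.576, 0.817, -0.0]
contact_force: [2.3, -0.2, -0.2]
gripper_width: 0.34
t: 11.6
eef_pos: [0.599, -0.1243, 0.1343]
tool_rot: [0.0, -0.576, 0.817, -0.0]
contact_force: [2.0, 0.2, 0.6]
gripper_width: 0.337
t: 11.85
eef_pos: [0.5993, -0.1243, 0.1335]
tool_rot: [0.0, -0.576, 0.817, -0.0]
contact_force: [1.9, -0.1, 2.5]
gripper_width: 0.334
```

```bash

python3 -m crank '[[[0,0,0.0005],[0,0,0],0.01],[[0,0,0],[0,0,0],0.01]]'
python3 -m crank '[[[0,0,0.0005],[0,0,0],0.01],[[0,0,0],[0,0,0],0.01]]'
python3 -m crank '[[[0,0,0.0005],[0,0,0],0.01],[[0,0,0],[0,0,0],0.01]]'
python3 snap.py side d7;python3 snap.py scene s7
python3 - <<'E'
from h import *
out=[]
for n,(u0,v0) in(("d7",(255,170)),("s7",(220,170))):
    p,d,E,k=load(n)
    c=cv2.resize(p[v0:v0+60,u0:u0+44],None,fx=9,fy=9,interpolation=2)[:,:,::-1]
    out.append(np.clip(c*1.5,0,255).astype(np.uint8))
cv2.imwrite("pics/c7.png",np.hstack(out))
E
```

```text
t: 12.1
eef_pos: [0.5993, -0.1244, 0.1331]
tool_rot: [0.0, -0.576, 0.817, -0.0]
contact_force: [3.0, -1.5, 3.4]
gripper_width: 0.339
t: 12.35
eef_pos: [0.5994, -0.1243, 0.1327]
tool_rot: [0.0, -0.576, 0.817, -0.0]
contact_force: [2.5, -0.2, 4.7]
gripper_width: 0.34
t: 12.6
eef_pos: [0.5994, -0.1244, 0.1317]
tool_rot: [0.0, -0.576, 0.817, -0.0]
contact_force: [5.5, -1.1, 0.5]
gripper_width: 0.338
{'t': np.float64(12.65), 'q': array([ 0.8021,  0.7216, -1.0044,  1.7613,  0.6942,  1.0575,  2.346 ]), 'eef_pos': array([ 0.5993, -0.1244,  0.1317]), 'tool_rot': array([ 4.000e-04, -5.764e-01,  8.172e-01, -2.000e-04]), 'contact_force': array([ 4.6601, -1.3831,  0.3822]), 'gripper_width': np.float64(0.3387)}
{'t': np.float64(12.7), 'q': array([ 0.8021,  0.7217, -1.0044,  1.7613,  0.6943,  1.0575,  2.346 ]), 'eef_pos': array([ 0.5993, -0.1244,  0.1316]), 'tool_rot': array([ 5.000e-04, -5.764e-01,  8.172e-01, -2.000e-04]), 'contact_force': array([ 4.7276, -1.7081,  0.7133]), 'gripper_width': np.float64(0.3397)}
```

View pics/c7.png

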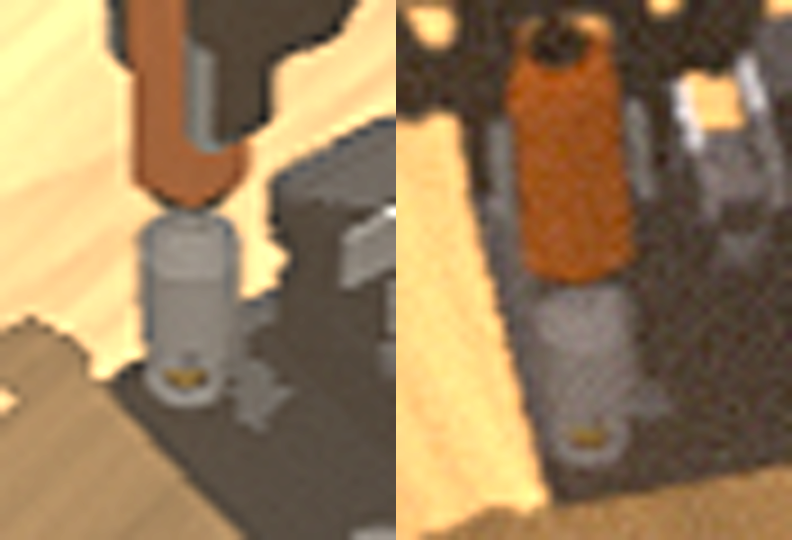

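The head is now inside the socket and only the brass shank shows at (187,378) and (587,437). There is about 5 N of side force in +x, so I'll ease that off and continue down.

```bash

python3 -m crank '[[[-0.0002,-0.0007,0],[0,0,0],0.01],[[0,0,0.0005],[0,0,0],0.01],[[0,0,0],[0,0,0],0.01]]'
python3 -m crank '[[[0,0,0.0005],[0,0,0],0.01],[[0,0,0],[0,0,0],0.01]]'
python3 -m crank '[[[0,0,0.0005],[0,0,0],0.01],[[0,0,0],[0,0,0],0.01]]'
python3 -c "
from station import bot
print(bot.get_obs()['torque'])"
```

```text
t: 13.08
eef_pos: [0.5996, -0.1244, 0.1311]
tool_rot: [-0.0, -0.576, 0.817, 0.0]
contact_force: [3.9, -1.4, -0.2]
gripper_width: 0.337
t: 13.32
eef_pos: [0.5996, -0.1244, 0.1307]
tool_rot: [-0.0, -0.576, 0.817, 0.0]
contact_force: [4.6, -1.2, -1.0]
gripper_width: 0.338
t: 13.58
eef_pos: [0.5997, -0.1244, 0.1303]
tool_rot: [0.0, -0.576, 0.817, -0.0]
contact_force: [3.8, -1.7, 0.3]
gripper_width: 0.337
[-0.4351829  -1.39997173 -0.02902688]
```

```bash

python3 -m crank '[[[-0.0001,-0.0004,0.001],[0,0,0],0.01],[[0,0,0],[0,0,0],0.01]]'
python3 -m crank '[[[0,0,0.001],[0,0,0],0.01],[[0,0,0],[0,0,0],0.01]]'
python3 -m crank '[[[0,0,0.001],[0,0,0],0.01],[[0,0,0],[0,0,0],0.01]]'
```

```text
t: 13.82
eef_pos: [0.5998, -0.1244, 0.1291]
tool_rot: [-0.0, -0.576, 0.817, 0.0]
contact_force: [4.0, -0.9, -0.6]
gripper_width: 0.34
t: 14.08
eef_pos: [0.5999, -0.1244, 0.1283]
tool_rot: [-0.0, -0.576, 0.817, 0.0]
contact_force: [3.4, -2.0, 0.7]
gripper_width: 0.336
t: 14.32
eef_pos: [0.6002, -0.1243, 0.1279]
tool_rot: [-0.0, -0.576, 0.817, -0.0]
contact_force: [1.6, -0.4, 5.4]
gripper_width: 0.338
```

```bash

python3 -m crank '[[[0,0,0.0005],[0,0,0],0.01],[[0,0,0],[0,0,0],0.01]]'
python3 -m crank '[[[0,0,0.0004],[0,0,0],0.01],[[0,0,0],[0,0,0],0.01]]'
python3 snap.py side d8
```

```text
t: 14.58
eef_pos: [0.6002, -0.1243, 0.1277]
tool_rot: [-0.0, -0.576, 0.817, -0.0]
contact_force: [2.1, -2.4, 8.7]
gripper_width: 0.343
t: 14.82
eef_pos: [0.6003, -0.1242, 0.1276]
tool_rot: [-0.0, -0.576, 0.817, -0.0]
contact_force: [0.6, -1.8, 9.3]
gripper_width: 0.342
{'t': np.float64(14.875), 'q': array([ 0.7975,  0.7275, -1.0001,  1.7615,  0.7003,  1.0537,  2.3417]), 'eef_pos': array([ 0.6003, -0.1242,  0.1276]), 'tool_rot': array([-0.000e+00, -5.764e-01,  8.172e-01, -4.000e-04]), 'contact_force': array([ 1.0139, -1.6271,  9.6358]), 'gripper_width': np.float64(0.3363)}
```

It is on solid wood now, and the geometry only allows full seating: the lower end is at z≈0.0266, so the head dropped about 5 mm. Raising the push to about 18 N (reading about 15.5).

```bash

python3 -m crank '[[[0,0,0.0007],[0,0,0],0.01],[[0,0,0],[0,0,0],0.01]]'
python3 -m crank '[[[0,0,0.0005],[0,0,0],0.01],[[0,0,0],[0,0,0],0.01]]'
```

```text
t: 15.12
eef_pos: [0.6004, -0.1241, 0.1273]
tool_rot: [0.0, -0.576, 0.817, -0.001]
contact_force: [-0.6, -1.1, 12.4]
gripper_width: 0.338
t: 15.38
eef_pos: [0.6005, -0.1241, 0.1272]
tool_rot: [0.0, -0.576, 0.817, -0.001]
contact_force: [-1.4, -2.0, 14.9]
gripper_width: 0.34
```

```bash

python3 -m crank '[[[0,0,0.0001],[0,0,8],0.01],[[0,0,0.0001],[0,0,8],0.01],[[0,0,0.0001],[0,0,8],0.01]]'
```

```text
t: 15.75
eef_pos: [0.6005, -0.1244, 0.1269]
tool_rot: [0.0, -0.392, 0.92, -0.001]
contact_force: [-1.0, -1.2, 15.2]
gripper_width: 0.337
```

```bash

python3 -m crank '[[[0,0,0.0001],[0,0,8],0.01],[[0,0,0.0001],[0,0,8],0.01],[[0,0,0.0001],[0,0,8],0.01]]'; python3 -c "
from station import bot
o=bot.get_obs();print(o['torque'],o['q'])"
```

```text
t: 16.12
eef_pos: [0.6004, -0.1246, 0.1266]
tool_rot: [0.0, -0.192, 0.981, -0.001]
contact_force: [-1.7, -2.2, 14.8]
gripper_width: 0.337
[-0.70446054  0.42432575  0.0449492 ] [ 0.68991805  0.64903646 -0.81902441  1.76871366  0.56483516  0.97467049
  1.59941904]
```

It is cutting: 0.6 mm deeper for 47° of turn, at about 17.5 N of push. Continuing.

```bash

python3 -m crank '[[[0,0,0.00013],[0,0,10],0.01],[[0,0,0.00013],[0,0,10],0.01],[[0,0,0.00013],[0,0,10],0.01],[[0,0,0.00013],[0,0,10],0.01],[[0,0,0.00013],[0,0,10],0.01]]'
```

```text
t: 16.75
eef_pos: [0.6, -0.1249, 0.1259]
tool_rot: [0.0, 0.242, 0.97, -0.001]
contact_force: [-2.0, -2.6, 15.6]
gripper_width: 0.339
```

```bash

python3 -m crank '[[[0,0,0.00013],[0,0,10],0.01],[[0,0,0.00013],[0,0,10],0.01],[[0,0,0.00013],[0,0,10],0.01],[[0,0,0.00013],[0,0,10],0.01],[[0,0,0.00013],[0,0,10],0.01]]'
```

```text
t: 17.38
eef_pos: [0.5996, -0.1246, 0.1252]
tool_rot: [-0.0, 0.629, 0.777, -0.001]
contact_force: [-3.4, -1.1, 16.8]
gripper_width: 0.338
```

```bash

python3 -m crank '[[[0,-0.0003,0.0001],[0,0,10],0.01],[[0,0,0.0001],[0,0,10],0.01],[[0,0,0.0001],[0,0,10],0.01],[[0,0,0.0001],[0,0,10],0.01],[[0,0,0.0001],[0,0,10],0.01]]'
```

```text
t: 18.0
eef_pos: [0.5995, -0.124, 0.1246]
tool_rot: [-0.0, 0.899, 0.439, -0.0]
contact_force: [-2.5, -0.4, 15.8]
gripper_width: 0.339
```

```bash

python3 -m crank '[[[0,0,0.00012],[0,0,10],0.01],[[0,0,0.00012],[0,0,10],0.01],[[0,0,0.00012],[0,0,10],0.01],[[0,0,0.00012],[0,0,10],0.01]]'; python3 -c "
from station import bot
o=bot.get_obs();print(o['torque'],o['q'])"
```

```text
t: 18.5
eef_pos: [0.5998, -0.1238, 0.1242]
tool_rot: [-0.001, 0.994, 0.105, 0.0]
contact_force: [-1.1, -0.5, 15.6]
gripper_width: 0.337
[0.11996526 0.61637355 0.04843683] [ 0.13308908  0.51010443 -0.04079947  1.81126434  0.02566217  0.82042813
 -1.2807959 ]
```

```bash

python3 -m crank '[[[0,0,0.00012],[0,0,10],0.01],[[0,0,0.00012],[0,0,10],0.01],[[0,0,0.00012],[0,0,10],0.01],[[0,0,0.00012],[0,0,10],0.01],[[0,0,0.00012],[0,0,10],0.01]]'
```

```text
t: 19.12
eef_pos: [0.6002, -0.124, 0.1236]
tool_rot: [-0.001, 0.946, -0.325, 0.0]
contact_force: [-1.1, -0.5, 13.7]
gripper_width: 0.334
```

```bash

python3 -m crank '[[[0,0,0.00012],[0,0,10],0.01],[[0,0,0.00012],[0,0,10],0.01],[[0,0,0.00012],[0,0,10],0.01],[[0,0,0.00012],[0,0,10],0.01],[[0,0,0],[0,0,0],0.01],[[0,0,0],[0,0,0],0.01]]'; python3 -c "
from station import bot
o=bot.get_obs();print(o['torque'],o['q'])"
```

```text
t: 19.88
eef_pos: [0.6004, -0.1243, 0.123]
tool_rot: [-0.001, 0.779, -0.627, 0.0]
contact_force: [-1.4, -1.0, 15.5]
gripper_width: 0.343
[-0.12272487  0.28602826  0.02574522] [-0.15800411  0.5331992   0.35163575  1.83257255 -0.24443597  0.81651821
 -2.60945388]
```

That is about 328° of turn and about 4.2 mm of descent. I back off 2° to free the flanks, then lift.

```bash

python3 -m crank '[[[0,0,-0.002],[0,0,-2],0.01],[[0,0,-0.003],[0,0,0],0.01],[[0,0,-0.004],[0,0,0],0.01],[[0,0,-0.005],[0,0,0],0.01]]'
python3 -m crank '[[[0,0,-0.01],[0,0,0],0.01],[[0,0,-0.03],[0,0,0],0.01],[[0,0,-0.03],[0,0,0],0.01],[[0,0,-0.025],[0,0,0],0.01],[[0,0,0],[0,0,0],0.01],[[0,0,0],[0,0,0],0.01]]'
python3 snap.py side d9; python3 snap.py wrist w9;python3 snap.py scene s9
python3 - <<'E'
from h import *
p,d,E,k=load("d9"); c=cv2.resize(p[170:240,245:315],None,fx=8,fy=8,interpolation=2)[:,:,::-1]
cv2.imwrite("pics/c9.png",np.clip(c*1.5,0,255).astype(np.uint8))
for n,(a,b,c,e) in (("d9",(266,196,288,222)),("s9",(230,202,252,228))):
    p,d,E,k=load(n);P=cloud(d,E,k);h=cv2.cvtColor(p,cv2.COLOR_RGB2HSV)[b:e,a:c]; m=(h[...,1]>110)&(P[b:e,a:c,2]>.014); Q=P[b:e,a:c][m]; print(n,m.sum(),np.percentile(Q,[50,90,97],axis=0).round(4))
E
```

```text
t: 20.38
eef_pos: [0.5981, -0.124, 0.1345]
tool_rot: [0.001, 0.79, -0.613, -0.002]
contact_force: [-0.8, -0.3, -3.0]
gripper_width: 0.339
t: 21.12
eef_pos: [0.5989, -0.1242, 0.2293]
tool_rot: [0.0, 0.79, -0.613, -0.001]
contact_force: [1.1, 0.7, -2.7]
gripper_width: 0.339
{'t': np.float64(21.175), 'q': array([-0.1909,  0.4064,  0.3879,  1.7502, -0.1761,  1.0219, -2.6292]), 'eef_pos': array([ 0.5988, -0.1241,  0.2289]), 'tool_rot': array([ 7.000e-04,  7.901e-01, -6.129e-01, -1.200e-03]), 'contact_force': array([ 0.1035, -0.6047, -2.8157]), 'gripper_width': np.float64(0.3413)}
{'t': np.float64(21.225), 'q': array([-0.1909,  0.4066,  0.388 ,  1.7501, -0.1761,  1.022 , -2.6292]), 'eef_pos': array([ 0.5988, -0.1242,  0.2287]), 'tool_rot': array([ 7.000e-04,  7.901e-01, -6.130e-01, -1.200e-03]), 'contact_force': array([-0.6909, -0.198 , -2.7529]), 'gripper_width': np.float64(0.3388)}
{'t': np.float64(21.275), 'q': array([-0.1909,  0.4067,  0.388 ,  1.7498, -0.176 ,  1.022 , -2.6292]), 'eef_pos': array([ 0.5989, -0.1243,  0.2288]), 'tool_rot': array([ 7.000e-04,  7.901e-01, -6.129e-01, -1.100e-03]), 'contact_force': array([-0.0314, -0.5764, -1.4403]), 'gripper_width': np.float64(0.3393)}
d9 52 [[ 0.5985 -0.122   0.032 ]
 [ 0.6064 -0.1171  0.0349]
 [ 0.608  -0.1162  0.042 ]]
s9 51 [[ 0.5979 -0.1267  0.0285]
 [ 0.6057 -0.117   0.034 ]
 [ 0.6061 -0.1151  0.0411]]
```

View pics/c9.png

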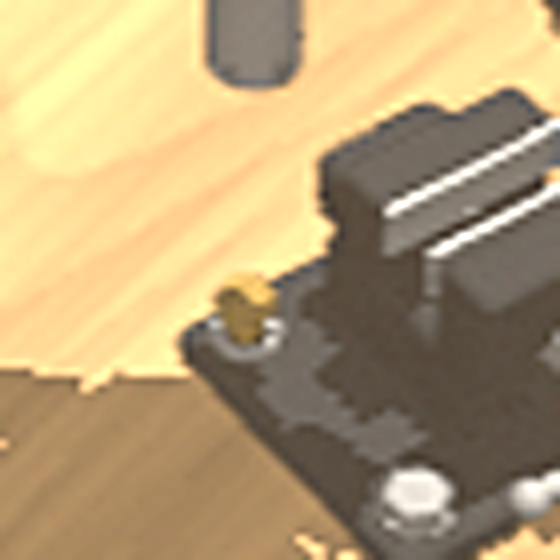

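View pics/w9.png

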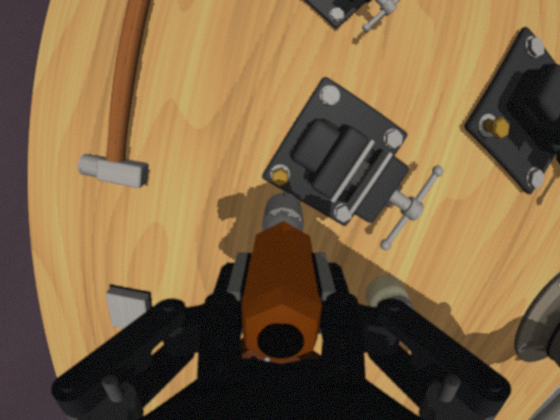

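The screw stands with its head at z≈0.032, about 9 mm lower (drop plus thread), at c9 (247,305). I'm turning back to the pickup yaw and returning over the hole.

```bash

python3 -m crank '[[[0,0,0],[0,0,-9.6],0.01],[[0,0,0],[0,0,-9.6],0.01],[[0,0,0],[0,0,-9.6],0.01],[[0,0,0],[0,0,-9.6],0.01],[[0,0,0],[0,0,-9.6],0.01],[[0,0,0],[0,0,-9.6],0.01],[[0,0,0],[0,0,-9.6],0.01],[[0,0,0],[0,0,-9.6],0.01],[[0,0,0],[0,0,-9.6],0.01],[[0,0,0],[0,0,-9.6],0.01]]'
python3 -m crank '[[[0,0,0],[0,0,0],0.01],[[0.0037,-0.0482,0],[0,0,0],0.01],[[0.0037,-0.0482,0],[0,0,0],0.01],[[0.0037,-0.0482,0],[0,0,0],0.01],[[0.0037,-0.0482,0],[0,0,0],0.01],[[0.0037,-0.0482,0],[0,0,0],0.01],[[0.0037,-0.0482,0],[0,0,0],0.01],[[0,0,0],[0,0,0],0.01],[[0,0,0],[0,0,0],0.01]]'
python3 snap.py side d10
```

```text
t: 22.52
eef_pos: [0.5992, -0.1244, 0.2291]
tool_rot: [-0.0, 0.984, 0.18, -0.001]
contact_force: [-0.4, -0.5, -3.1]
gripper_width: 0.341
t: 23.65
eef_pos: [0.5198, 0.1538, 0.2299]
tool_rot: [0.0, 0.984, 0.176, -0.0]
contact_force: [0.5, -0.4, -3.4]
gripper_width: 0.338
{'t': np.float64(23.7), 'q': array([-0.3262,  0.2794, -0.0907,  1.8859,  0.031 ,  0.9784, -1.6489]), 'eef_pos': array([0.52  , 0.153 , 0.2299]), 'tool_rot': array([ 4.000e-04,  9.845e-01,  1.754e-01, -3.000e-04]), 'contact_force': array([ 0.6551, -1.1957, -2.0548]), 'gripper_width': np.float64(0.3393)}
```

```bash

python3 -m crank '[[[-0.0005,-0.0015,0.02],[0,0,0],0.01],[[0,0,0.025],[0,0,0],0.01],[[0,0,0.02],[0,0,0],0.01],[[0,0,0.012],[0,0,0],0.01],[[0,0,0],[0,0,0],0.01],[[0,0,0],[0,0,0],0.01]]'
python3 snap.py side d11; python3 snap.py scene s11
python3 - <<'E'
from h import *
out=[]
for n,(u0,v0) in(("d11",(180,245)),("s11",(288,220))):
    p,d,E,k=load(n)
    c=cv2.resize(p[v0:v0+95,u0:u0+65],None,fx=6,fy=6,interpolation=2)[:,:,::-1]
    out.append(np.clip(c*1.5,0,255).astype(np.uint8))
cv2.imwrite("pics/c11.png",np.hstack(out))
E
```

```text
t: 24.45
eef_pos: [0.5195, 0.1555, 0.154]
tool_rot: [-0.0, 0.984, 0.177, 0.001]
contact_force: [-0.3, -0.5, -2.8]
gripper_width: 0.336
{'t': np.float64(24.5), 'q': array([-0.3314,  0.3717, -0.0921,  1.9557,  0.0461,  0.8146, -1.6642]), 'eef_pos': array([0.5195, 0.1556, 0.1541]), 'tool_rot': array([-1.000e-04,  9.843e-01,  1.768e-01,  8.000e-04]), 'contact_force': array([-0.2571,  0.0877, -2.4891]), 'gripper_width': np.float64(0.3426)}
{'t': np.float64(24.55), 'q': array([-0.3315,  0.3716, -0.0922,  1.9557,  0.0462,  0.8145, -1.6642]), 'eef_pos': array([0.5195, 0.1557, 0.1541]), 'tool_rot': array([-1.000e-04,  9.842e-01,  1.769e-01,  8.000e-04]), 'contact_force': array([-0.6926,  0.4647, -2.6403]), 'gripper_width': np.float64(0.3357)}
```

View pics/c11.png

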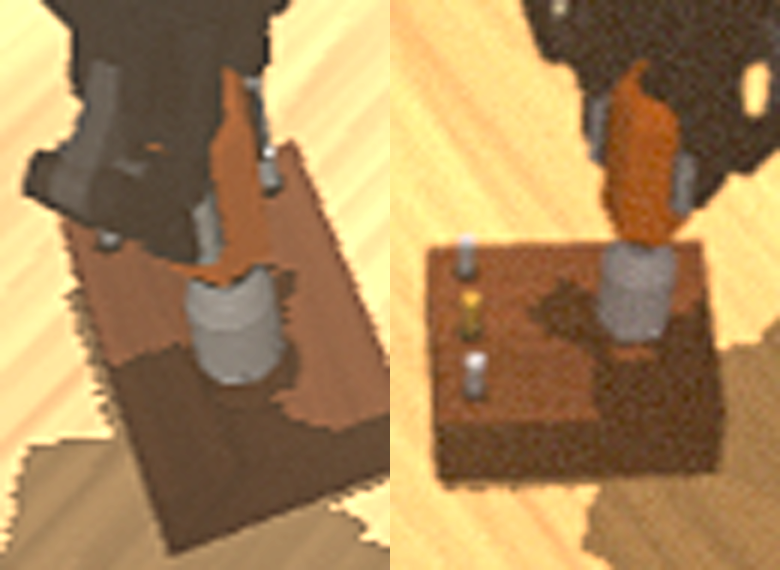

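```bash
python3 - <<'E'
from h import *
out=[]
for n,(a,b,c,e) in(("d6",(205,292,240,322)),("s6",(312,258,345,286))):
    p,d,E,k=load(n); P=cloud(d,E,k)
    c4=cv2.resize(p[b:e,a:c],(400,360),interpolation=2)[:,:,::-1]; out.append(np.clip(c4*1.8,0,255).astype(np.uint8))
    g=p.sum(-1)[b:e,a:c]; m=((P[b:e,a:c,2]<.037)).astype(np.uint8); n_,l,s,ce=cv2.connectedComponentsWithStats(m)
    for j in range(1,n_):
        if s[j,4]>15: print(n,"deep",s[j],onplane(a+s[j,0]+s[j,2]/2-.5,b+s[j,1]+s[j,3]/2-.5,.04,E,k).round(4))
cv2.imwrite("pics/hole.png",np.hstack(out))
E
```

```text
d6 deep [  8   7  16  14 168] [0.5211 0.1524 0.04  ]
d6 deep [23 25 12  5 41] [0.4824 0.1586 0.04  ]
s6 deep [  0   0  33  28 182] [0.5152 0.1478 0.04  ]
s6 deep [  0   9  23  15 148] [0.5291 0.1476 0.04  ]
```

View pics/hole.png

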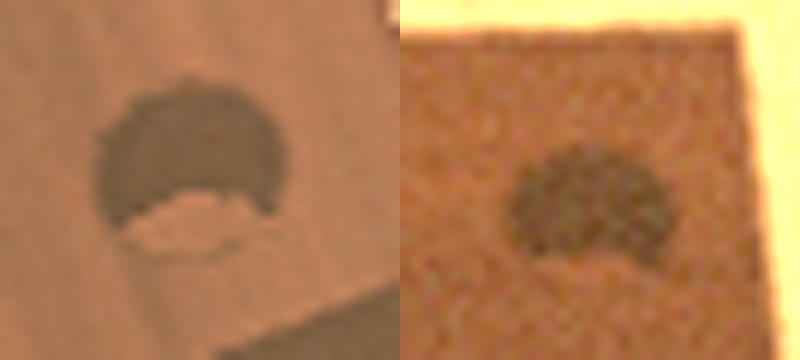

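```bash
python3 - <<'E'
from h import *
for n,u,v in(("d6",221.2,305.8),("s6",327.4,274.)):
    p,d,E,k=load(n); print(onplane(u,v,.04,E,k).round(4))
    # calib check: socket centre of the held driver lower end at d11/s11, u,v of silhouette centre
for n in("d11","s11"):
    p,d,E,k=load(n); q=E[:3,:3].T@(np.array([.5195,.1556,.053])-E[:3,3]); print(n,"expected axis at socket end",k[0]*q[0]/q[2]+k[2],k[1]*q[1]/q[2]+k[3])
E
```

```text
[0.5196 0.152  0.04  ]
[0.5204 0.1529 0.04  ]
d11 expected axis at socket end 219.30553800610298 303.7385370532586
s11 expected axis at socket end 328.75048847339906 271.4181036908884
```

The hole estimates are (0.5196,0.152), (0.5204,0.1529) and (0.5187,0.1533), and pickup was near (0.5188,0.1545). I'll aim for (0.5193,0.1537).

```bash

python3 -m crank '[[[-0.0009,0.0018,0],[0,0,0],0.01],[[0,0,0.006],[0,0,0],0.01],[[0,0,0.004],[0,0,0],0.01],[[0,0,0],[0,0,0],0.01]]'
python3 -m crank '[[[0,0,0.003],[0,0,0],0.01],[[0,0,0.003],[0,0,0],0.01],[[0,0,0],[0,0,0],0.01]]'
```

```text
t: 25.05
eef_pos: [0.5182, 0.1535, 0.1427]
tool_rot: [0.0, 0.984, 0.177, -0.001]
contact_force: [-0.1, 0.1, -3.4]
gripper_width: 0.339
t: 25.42
eef_pos: [0.5184, 0.1535, 0.1369]
tool_rot: [0.0, 0.984, 0.177, -0.0]
contact_force: [0.5, 0.1, -2.9]
gripper_width: 0.338
```

```bash

python3 -m crank '[[[0,0,0.006],[0,0,0],0.01],[[0,0,0.006],[0,0,0],0.01],[[0,0,0.006],[0,0,0],0.01],[[0,0,0],[0,0,0],0.01]]'
python3 -m crank '[[[0,0,0.003],[0,0,0],0.01],[[0,0,0.002],[0,0,0],0.01],[[0,0,0.001],[0,0,0],0.01],[[0,0,0],[0,0,0],0.01]]'
```

```text
t: 25.92
eef_pos: [0.5181, 0.1534, 0.1185]
tool_rot: [0.0, 0.984, 0.177, -0.001]
contact_force: [0.0, -0.9, -1.3]
gripper_width: 0.342
t: 26.42
eef_pos: [0.5186, 0.1536, 0.1132]
tool_rot: [0.0, 0.984, 0.177, -0.0]
contact_force: [0.9, 0.5, -2.2]
gripper_width: 0.34
```

```bash

python3 -m crank '[[[0,0,0.001],[0,0,0],0.01],[[0,0,0.001],[0,0,0],0.01],[[0,0,0],[0,0,0],0.01]]'
python3 -m crank '[[[0,0,0.0005],[0,0,0],0.01],[[0,0,0],[0,0,0],0.01]]'
```

```text
t: 26.8
eef_pos: [0.5185, 0.1536, 0.1112]
tool_rot: [0.0, 0.984, 0.177, -0.0]
contact_force: [0.4, -0.0, -2.6]
gripper_width: 0.338
t: 27.05
eef_pos: [0.5187, 0.1536, 0.111]
tool_rot: [-0.0, 0.984, 0.177, 0.0]
contact_force: [-1.2, 0.1, 1.2]
gripper_width: 0.338
```

It reached the bottom at TCP z 0.111, the same as at pickup. Releasing and rising.

```bash

python3 -m crank '[[[0,0,0],[0,0,0],0.04],[[0,0,0],[0,0,0],0.05],[[0,0,0],[0,0,0],0.07],[[0,0,0],[0,0,0],0.0854],[[0,0,0],[0,0,0],0.0854],[[0,0,0],[0,0,0],0.0854]]'
python3 -m crank '[[[0,0,-0.02],[0,0,0],0.0854],[[0,0,-0.03],[0,0,0],0.0854],[[0,0,-0.04],[0,0,0],0.0854],[[0,0,-0.04],[0,0,0],0.0854],[[-0.03,0,0],[0,0,0],0.0854],[[0,0,0],[0,0,0],0.0854],[[0,0,0],[0,0,0],0.0854]]'
python3 snap.py side d12; python3 snap.py scene s12;  python3 snap.py wrist w12
python3 - <<'E'
from h import *
for n,(a,b,c,e) in(("d12",(185,255,252,340)),("s12",(288,236,350,305))):
    p,d,E,k=load(n); P=cloud(d,E,k); Q=P[b:e,a:c].reshape(-1,3); T=Q[(Q[:,2]>.14)&(Q[:,2]<.17)]; print(n,"ztop",np.percentile(T[:,2],98).round(4),T.mean(0).round(4))
    H=Q[(Q[:,2]>.115)&(Q[:,2]<.16)];print(cv2.minEnclosingCircle((H[:,:2]*1000).astype(np.float32)))
E
```

```text
t: 27.8
eef_pos: [0.5186, 0.1536, 0.1107]
tool_rot: [0.0, 0.984, 0.177, 0.0]
contact_force: [-0.1, -0.5, 0.1]
gripper_width: 1.003
t: 28.68
eef_pos: [0.4907, 0.1432, 0.2407]
tool_rot: [-0.0, 0.984, 0.177, 0.0]
contact_force: [0.6, 0.4, -0.2]
gripper_width: 1.001
{'t': np.float64(28.725), 'q': array([-0.3212,  0.2176, -0.098 ,  1.9417,  0.0254,  0.9834, -1.6458]), 'eef_pos': array([0.4909, 0.1433, 0.2406]), 'tool_rot': array([-0.    ,  0.9842,  0.1771,  0.    ]), 'contact_force': array([-0.1196,  0.4735,  0.2246]), 'gripper_width': np.float64(0.9995)}
{'t': np.float64(28.775), 'q': array([-0.3213,  0.2179, -0.0981,  1.9415,  0.0254,  0.9835, -1.6458]), 'eef_pos': array([0.4909, 0.1434, 0.2405]), 'tool_rot': array([-0.000e+00,  9.842e-01,  1.771e-01, -1.000e-04]), 'contact_force': array([0.4462, 0.219 , 0.2365]), 'gripper_width': np.float64(0.9975)}
{'t': np.float64(28.825), 'q': array([-0.3213,  0.2181, -0.098 ,  1.9415,  0.0253,  0.9835, -1.6458]), 'eef_pos': array([0.4909, 0.1434, 0.2404]), 'tool_rot': array([ 0.000e+00,  9.842e-01,  1.771e-01, -2.000e-04]), 'contact_force': array([-0.0704,  0.3532, -0.1907]), 'gripper_width': np.float64(0.9985)}
d12 ztop 0.1539 [0.5155 0.1572 0.1481]
((519.3096313476562, 152.912109375), 17.08439064025879)
s12 ztop 0.1537 [0.5218 0.1562 0.1474]
((520.7977905273438, 154.8065643310547), 17.537029266357422)
```

View pics/s12.png

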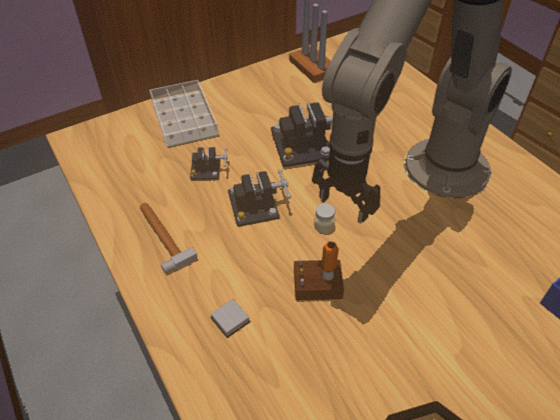

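View pics/d12.png

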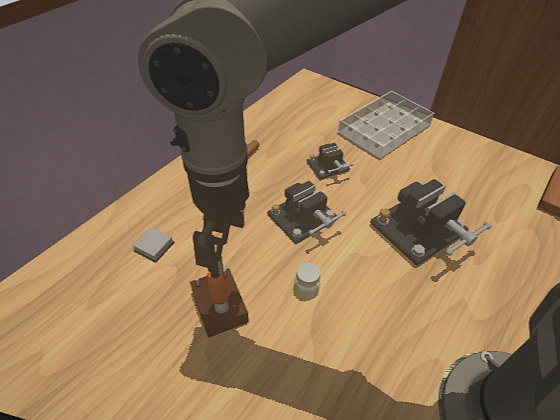

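The driver stands at scene (330,258) as at the start. The top-surface mean z is 0.147–0.148, against 0.147–0.149 at the start. The jar, hammer and bench block are at their old pixels, and the gripper is clear. Handing in.

```bash
python3 -c "
from station import bot
print(bot.hand_in())"
```

```text
the job is handed in; nothing more can be done
None
```

I seated the driver on the brass screw of the middle-sized vise and turned it clockwise about 328° in one sweep. I then stood the driver back in its hole, released it and handed the job in at about 29 s of the 72 s allowed. No verdict is reported.

- **Seating:** The screw dropped about 5 mm before it met solid wood. The socket first caught the head slightly off-centre, with about 5 N of side force, which I eased off by small shifts before pressing harder.
- **Cutting:** The push stayed at about 16–19 N. The driver came down 4.2 mm under load, and 328° of thread should give 4.1 mm, so it was cutting and not spinning.
- **Screw afterwards:** Its head is at about 32 mm above the bench, down from about 41 mm, and it stands straight.
- **Driver:** It touched bottom at the same gripper height as when I picked it up. It stands at its starting position, about (0.520, 0.154), upright and with the gripper clear.
- **Bystanders:** The jar, hammer and bench block look unmoved in the last scene view. The hammer was mostly hidden in the side view, so I checked it in one view only.
- **Disagreements:** The hole-position estimates differed by about 2 mm between cameras. I aimed between them, and the driver went in without side force.

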